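# Weigh the vegetable basket on a hanging dial scale

### The arm

A 6-joint arm with a two-finger parallel gripper is mounted at the origin on a cart in front of the work surface, level with it; the furniture and walls round the work are solid. World frame = base frame: x ahead of the robot, y to its left, z up, the work surface at z = 0. Lengths are in m, angles in rad, forces in N, time in s.
With the tool pointing down it reaches from about 0.25 to 0.8 m from the base axis. Payload 3.9 kg.
Tool frame: the origin (TCP) lies on the front face of the gripper's body, between the roots of the fingers; the fingertips stand 73 mm ahead of it and the grasp point (between the pads) lies tcp_to_grasp ahead of it (tcp_to_grasp is the distance from the TCP to the grasp point, in m); z points along the fingers, y is the line along which they close (so a half turn about z gives the same grasp; the last joint's range is limited). The gripper opens to 85 mm and grips with 20 to 120 N. Pads are 22 mm wide; open, the fingers measure 114 mm over their backs; the gripper's body (76 mm by 85 mm) begins 54 mm behind the grasp point. The pads swing forward as they close: fully open they stand 13 mm farther back than shut.
Start: joints at [1.147, 0.26, -0.138, 1.173, 0, 1.571], TCP at [0.216, 0.479, 0.304] pointing down, gripper open.
Joint ranges: [-2.78, 2.78], [-0.83, 1.72], [-1.28, 1.37], [-1.9, 2.12], [-1.57, 1.48], [-3.14, 3.14]. Speed limits (rad/s): [2.57, 2.57, 3.14, 3.14, 3.14, 3.14].

### API

Orientations are given as a rotation vector (axis times angle).
In Python, from plant import get_state, snapshot, finish_job, tcp_to_grasp gives the robot as it stands.
- The arm moves only by the tool jog_arm, never from a script. Its argument "motion" is one flat list of numbers, 7 for each row, row after row: the shift along the tool's x, y, z in mm, then the turn, a rotation vector about the tool's x, y, z in degrees, then the opening in per cent of the stroke, from 0 (shut) to 100 (fully open). In form: [tx, ty, tz, ax, ay, az, claw, tx, ty, tz, ax, ay, az, claw, ...]. A call has 1 to 5 rows; each row is the pose to reach, as a shift and turn from the pose commanded when the call began, along the tool's axes at that moment; what a row does not reach only later rows make up. A row lasts 1/8 s, in which the tool goes at most 62.5 mm and 10.7 degrees, less where a joint would pass 70% of its speed; a pose out of reach is approached as far as the arm can. A call with a gripper value outside its range is refused whole. The fingers move at their own pace and stop on an object; the grip force is fixed at half the most. Time passes only in rows, so rows that repeat a pose let the fingers close. It gives the time, the measured TCP pose, the force, the opening and the grip force at its end, in the units of the state.
- get_state(): the state, without advancing time (a new reading comes with each control period).
- snapshot(name): name is "scene" or "top"; returns a dict with "color" (480x640x3 uint8, red, green, blue), "depth" (480x640 float32, m along the optical axis (not along the pixel's ray), 0 where there is no reading), "fx", "fy", "cx", "cy" (pixels), "k1" (the pictures are not rectified: a ray, as slopes to the right and down, at radius r is drawn at 1 + k1 r^2 times it, then the intrinsics apply), "T" (4x4, takes a point from camera to world coordinates). Camera axes: x right, y down, z forward; pixel columns grow to the right and rows downward; lengths in m; the calibration is good to about 2 mm. A picture is of the moment at which its call begins.
- finish_job(): hands the job in; it is judged then, once.
The state is a dict: "time_s": time; "qpos": joint angles; "qvel": joint speeds; "effort": joint torques, N m; "ee_pos": TCP position; "tcp_rot": TCP orientation; "ft_force": force on the tool from outside, world axes, zero at the start; "wrist_torque": the same for the moment, N m; "finger_gap": finger opening in m; "gripper_force": force on a finger pad.
Only numpy, scipy, OpenCV 4.12 (cv2) and the standard library are available. Lean on these libraries where they do the work, as an engineer would, in place of code of your own. Each camera call takes 0.05 s, during which the arm holds its last target. There are 200 camera calls.

### The job

Weigh the small wooden basket of vegetables with the hanging dial scale: lift the scale out of its stand by its handle, catch its hook under the middle of the basket's wire handle, and draw it up slowly until the basket hangs free just clear of the worktop, about a centimetre, keeping it still and level there for two seconds so that the dial can be read. Then lower the basket gently to where it stood, with the vegetables still in it, free the hook and lay the scale's handle gently back in its stand. Handle the basket with the hook only, never with the gripper, and leave the salt shaker, the pepper mill and the mug alone.

Things in the scene. Friction and masses are not known exactly. Their poses are not given: they have to be found in the camera images.
- scale: hanging dial scale, 0.24 kg. Origin: middle of its black handle bar (112 along y, 20 thick in x, 22 high in z), to be gripped across x at its middle. Below it, mm from the origin, scale upright: neck 14 thick to z -20; round case z -20 to -82, 62 wide in y, 22 thick in x, dial towards -x; then the sprung hook, lowest point z -140.5 unstretched
- scale_hook (a joint): how far the hook is drawn out of the dial case against its spring, in m: 0 to 0.090; this is the scale's reading. The first 0.15 N do not move it, then it gives 9.1 mm per newton (110 N/m); the red needle turns with it. The basket stretches it by 33 to 79 mm, depending on its hidden weight
- hook_saddle (a point): inside of the bottom of the hook's bend, on the scale's axis, 135.5 below the bar's middle unstretched; moves with the hook. Wire 5 mm thick, 24 mm between the centres of shank (x -12) and tip side (x +12): a 7 mm wire in it has 6 mm to spare either way. z up; the hook opens towards +x
- hook_tip (a point): end of the hook's tip, wire centre: x +15.5, z -118 mm from the bar's middle unstretched. Over it lies the throat: a 7 mm wire whose centre is 93 to 110 below the bar's middle enters towards the scale's -x, over the tip, to x +6, where it is above the bend (at +4 it meets the shank, which leans from x 0 at z -100 to x -12 at z -112). Moves with the hook
- basket: slatted wooden basket with an onion and a lemon, 116 (x) by 158 (y) by 68 high, 0.38 to 0.9 kg in all (unknown). Origin: centre of its underside, z up. Fixed arch handle of 7 mm steel wire in its y-z plane; its top is level from y -18 to +18, wire centre 125 above the underside. Tip of the onion 90 above the underside at y -28; near the middle (y -12 to +12) all is free above 75
- basket_handle (a point): middle of the top of the basket's wire handle, centre of the wire, 125 mm above the underside; y along the wire
- onion: red onion, 84 mm, loose in the basket; origin at its underside
- lemon: lemon, 77 mm long, loose in the basket; origin at its underside
- scale_stand: fixed stand: wooden foot 90 (x) by 130 (y) by 12 high; two steel uprights 6 thick at y -47 and +47, each with a notch open upwards for the scale's handle bar, case and hook hanging freely between them. Notch floor 155 above the worktop, notch 28 wide in x, flaring to 44 at its top, 180 above the worktop. Origin: centre of the foot's underside
- stand_seat (a point): where the middle of the scale's handle bar lies when it rests in both notches: 166 mm above the worktop; x and y as the stand's. At the start the scale lies here with the same x axis
- salt_shaker: salt shaker, glass with grey cap, 44 mm wide, 90 high, bystander; origin at its underside
- pepper_mill: dark wooden pepper mill, 58 mm wide, 170 high, bystander; origin at its underside
- mug: white mug with a green band, 86 by 122, 90 mm high, bystander; origin at its underside

How it is judged:
By the outcome, as a careful person would: the job done as asked, in the order asked, and still so for the second after the job is handed in, with the robot touching nothing.
It also fails if it takes over 72 s, if anything falls off the work surface, if the arm or the gripper's body presses on something with over 40 N, if the wrist force passes 120 N, or if a joint passes its speed limit or range.

## Working session

There is one attempt and no reset: what is moved stays moved. The work goes in short steps, Python scripts to look and compute and a tool call to move; the robot and the scene stay as the last step left them, time stands still between calls to the robot, and variables do not carry over. Pictures are saved under pics/ and viewed, at most 10 in all, crops included, and the job is handed in when it is done.

Besides the shell and the picture viewer there is one more tool, called after "Call:" by a JSON object that holds its "name" and its "arguments", one argument or row to a line. jog_arm: Moves the arm, as the interface text tells. Its arguments: {"type":"object","properties":{"motion":{"type":"array","items":{"type":"number"}}},"required":["motion"]}

```bash
mkdir -p pics
cat > h.py <<'E'
import numpy as np, cv2
from plant import *
def und(s,u,v):
    u=np.asarray(u,float);v=np.asarray(v,float)
    K=np.array([[s['fx'],0,s['cx']],[0,s['fy'],s['cy']],[0,0,1.]])
    p=cv2.undistortPoints(np.stack([u.ravel(),v.ravel()],1)[:,None],K,np.array([s['k1'],0,0,0,0.]))
    return p[:,0]
def cloud(s):
    v,u=np.mgrid[0:480,0:640]; n=und(s,u,v); d=s['depth'].ravel()
    P=np.c_[n*d[:,None],d]@s['T'][:3,:3].T+s['T'][:3,3]
    P[d==0]=np.nan
    return P.reshape(480,640,3)
def onplane(s,u,v,z):
    n=und(s,u,v); d=np.c_[n,np.ones(len(n))]@s['T'][:3,:3].T; o=s['T'][:3,3]
    return o+d*((z-o[2])/d[:,2])[:,None]
E
python3 - <<'E'
from h import *
import pickle
for n in('scene','top'):
    s=snapshot(n); cv2.imwrite(f'pics/{n}0.png',s['color'][:,:,::-1]); pickle.dump(s,open(n+'.pkl','wb'))
    print(n,s['T'].round(3).tolist(),s['fx'],s['k1'])
print(get_state(),tcp_to_grasp)
E
```

```text
scene [[-0.837, -0.242, 0.49, -0.04], [-0.546, 0.412, -0.73, 1.135], [-0.025, -0.879, -0.477, 0.738], [0.0, 0.0, 0.0, 1.0]] 579.7619316627691 0.050604305124618706
top [[0.074, -0.975, 0.212, 0.294], [-0.997, -0.074, 0.012, 0.183], [0.003, -0.212, -0.977, 1.462], [0.0, 0.0, 0.0, 1.0]] 623.7903072519093 -0.13935923121615484
{'time_s': 0.1, 'qpos': array([ 1.14696131e+00,  2.60625684e-01, -1.39228652e-01,  1.17272210e+00,
        2.40540905e-05,  1.57080766e+00]), 'qvel': array([ 0.00145136, -0.00273174,  0.00199474,  0.00051957,  0.00139887,
        0.00128568]), 'effort': array([ 8.61374083e-04, -4.06508410e+01,  2.54527098e+01,  1.00505602e-02,
        1.80447628e-04, -3.42495994e-06]), 'ee_pos': array([0.21570563, 0.47810638, 0.3031485 ]), 'tcp_rot': array([-6.60720064e-01, -3.07091939e+00,  2.72534710e-03]), 'ft_force': array([ 0.86856001, -0.5029116 ,  1.19045755]), 'wrist_torque': array([-0.0267775 ,  0.00806978,  0.02083084]), 'gripper_force': 0.0, 'finger_gap': 0.08564860461222756} 0.0539
```

View pics/scene0.png

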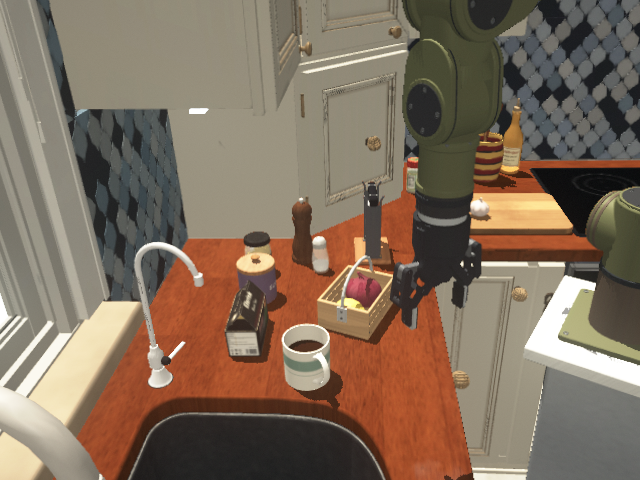

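View pics/top0.png

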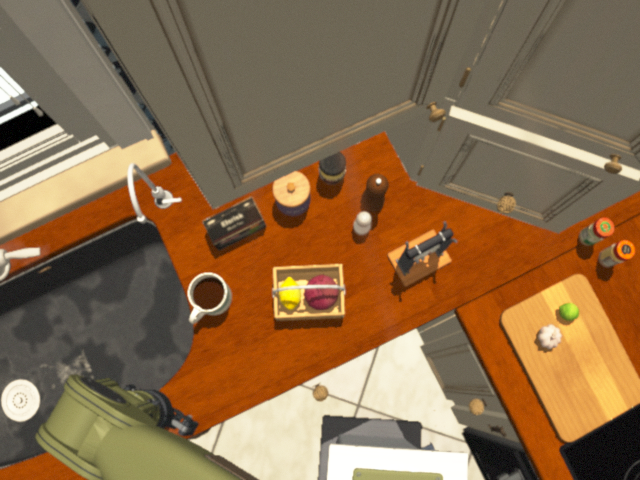

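The scene view shows the basket at about (357,298), the stand at (373,225) seen end-on, and the mug at (306,357). In the top view the basket wire runs from (275,291) to (344,290), with the stand bar at (427,250), the salt shaker at (362,222), the mill at (377,187) and the mug at (208,297).

Run:
```python
from h import *
import pickle
for n in('top','scene'):
    s=pickle.load(open(n+'.pkl','rb')); P=cloud(s)
    hsv=cv2.cvtColor(s['color'],cv2.COLOR_RGB2HSV)
    X,Y,Z=P[...,0],P[...,1],P[...,2]
    def rect(m,l):
        p=P[m]; 
        if len(p)<8: print(n,l,len(p));return
        r=cv2.minAreaRect(p[:,:2].astype(np.float32)); print(n,l,len(p),'ctr',np.round(r[0],4),'size',np.round(r[1],4),'ang',round(r[2],1),'zmed',np.nanmedian(p[:,2]).round(4),'zmax',p[:,2].max().round(4))
    if n=='top': B=P[290,309];S=P[250,427]; print(B,S)
    near=lambda c,r:np.hypot(X-c[0],Y-c[1])<r
    rect(near(B,.14)&(Z>.112)&(Z<.14),'wire')
    rect(near(B,.14)&(Z>.05)&(Z<.075)&(hsv[...,0]<25)&(hsv[...,0]>10),'rim')
    rect(near(S,.10)&(Z>.16)&(Z<.2),'bar')
    rect(near(S,.12)&(Z>.008)&(Z<.02),'foot')
    if n=='top':
        for l,(u,v) in dict(salt=(362,217),mill=(377,183),mug=(208,290),cab=(420,110),cab2=(300,180),cab3=(420,180),blackend=(452,235)).items(): print(l,P[v-1:v+2,u-1:u+2].reshape(-1,3).mean(0).round(3))
    u0,v0,w,h=(380,210,90,90) if n=='top' else (340,150,60,120)
    cv2.imwrite(f'pics/{n}1.png',cv2.resize(s['color'][v0:v0+h,u0:u0+w,::-1],None,fx=6 if n=='top' else 5,fy=6 if n=='top' else 5,interpolation=cv2.INTER_NEAREST))
s=pickle.load(open('top.pkl','rb'))
```

```text
[0.49163478 0.23059337 0.06319981] [ 0.58488854 -0.0192808   0.14994505]
top wire 171 ctr [0.4904 0.2337] size [0.0074 0.1264] ang 7.4 zmed 0.1253 zmax 0.1366
top rim 843 ctr [0.49   0.2329] size [0.1178 0.1636] ang 6.9 zmed 0.0666 zmax 0.0749
top bar 575 ctr [ 0.596 -0.019] size [0.0513 0.1094] ang 33.0 zmed 0.1764 zmax 0.1865
top foot 1199 ctr [ 0.592  -0.0282] size [0.2217 0.2147] ang 56.3 zmed 0.0126 zmax 0.0198
salt [0.664 0.123 0.089]
mill [0.722 0.098 0.166]
mug [0.475 0.461 0.055]
cab [0.745 0.055 0.501]
cab2 [0.74  0.271 0.094]
cab3 [ 0.767 -0.008  0.077]
blackend [ 0.635 -0.083  0.099]
scene wire 117 ctr [0.4902 0.236 ] size [0.0088 0.115 ] ang 6.4 zmed 0.1228 zmax 0.1296
scene rim 1195 ctr [0.4902 0.2364] size [0.1176 0.1628] ang 7.1 zmed 0.062 zmax 0.0748
scene bar 291 ctr [ 0.5955 -0.0179] size [0.0502 0.119 ] ang 31.5 zmed 0.1759 zmax 0.1832
scene foot 488 ctr [ 0.5964 -0.0167] size [0.0892 0.1306] ang 32.2 zmed 0.0107 zmax 0.0199
```

View pics/top1.png

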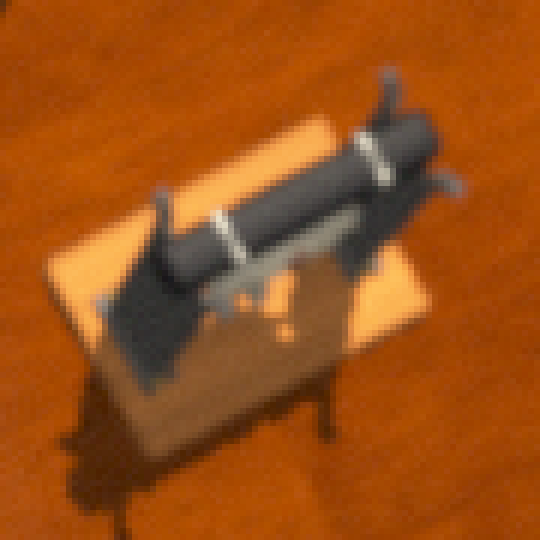

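View pics/scene1.png

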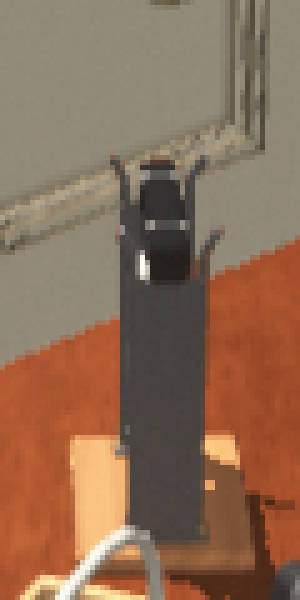

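The stand is at about (0.596,-0.018), yaw 32° (or 212°; I'll read the sign once the scale is lifted). The basket is at (0.490,0.234), yaw 7°. The light-grey sliver beside the bar doesn't settle which way the dial faces.

```bash
cat >> h.py <<'E'
from scipy.spatial.transform import Rotation as Ro
def plan(pos,yaw):
    """shift (mm) and turn (deg) in tool axes to reach TCP pos, tool down, tool y at yaw deg"""
    st=get_state(); R=Ro.from_rotvec(st['tcp_rot']); c,s_=np.cos(np.radians(yaw)),np.sin(np.radians(yaw))
    D=Ro.from_matrix(np.array([[-s_,c,0],[c,s_,0],[0,0,-1.]]))
    print('t',st['time_s'],'pos',st['ee_pos'].round(4),'F',st['ft_force'].round(2),'gap',st['finger_gap'].round(4))
    print('shift',(R.inv().apply(np.array(pos)-st['ee_pos'])*1e3).round(1),'turn',np.degrees((R.inv()*D).as_rotvec()).round(2))
E
python3 -c "
from h import *
plan([.596,-.018,.32],32.2)"
```

```text
Traceback (most recent call last):
  File "h.py", line 21, in plan
    print('t',st['time_s'],'pos',st['ee_pos'].round(4),'F',st['ft_force'].round(2),'gap',st['finger_gap'].round(4))
                                                                                         ^^^^^^^^^^^^^^^^^^^^^^
AttributeError: 'float' object has no attribute 'round'
```

```bash
sed -i "s/st\['finger_gap'\].round(4)/round(st['finger_gap'],4)/" h.py
python3 -c "
from h import *
plan([.596,-.018,.32],32.2)"
```

```text
t 0.1 pos [0.2157 0.4781 0.3031] F [ 0.87 -0.5   1.19] gap 0.0856
shift [-550.7 -295.8  -16.3] turn [-1.000e-01  3.000e-02  3.352e+01]
```

Call:
{"name": "jog_arm", "arguments": {
  "motion": [-55, -30, -2, 0, 0, 3.5, 100, -110, -59, -4, 0, 0, 7, 100, -165, -89, -6, 0, 0, 10.5, 100, -220, -118, -8, 0, 0, 14, 100, -275, -148, -9, 0, 0, 17, 100]
}}

```text
time_s: 0.72
ee_pos: [0.4064, 0.2289, 0.3128]
tcp_rot: [1.11, 2.939, 0.0]
ft_force: [0.1, 0.3, -0.2]
finger_gap: 0.0855
gripper_force: 0.0
```

```bash
python3 -c "
from h import *
plan([.596,-.018,.32],32.2)"
```

```text
t 0.725 pos [0.4064 0.2289 0.3128] F [ 0.14  0.35 -0.19] gap 0.0855
shift [-305.5  -60.    -7.2] turn [ 1.000e-02 -0.000e+00  1.643e+01]
```

Call:
{"name": "jog_arm", "arguments": {
  "motion": [-60, -12, -1, 0, 0, 3.3, 100, -120, -24, -3, 0, 0, 6.6, 100, -180, -36, -4, 0, 0, 9.9, 100, -245, -48, -6, 0, 0, 13.2, 100, -305, -60, -7, 0, 0, 16.5, 100]
}}

```text
time_s: 1.35
ee_pos: [0.5947, -0.0156, 0.3195]
tcp_rot: [-1.52, -2.749, -0.0]
ft_force: [1.3, 0.7, -0.5]
finger_gap: 0.0851
gripper_force: 0.0
```

```bash
python3 -c "
from h import *
plan([.596,-.018,.222],32.2)"
```

```text
t 1.35 pos [ 0.5947 -0.0156  0.3195] F [ 1.29  0.69 -0.51] gap 0.0851
shift [-2.8 -0.1 97.5] turn [-0.01 -0.03 -0.1 ]
```

Call:
{"name": "jog_arm", "arguments": {
  "motion": [0, 0, 20, 0, 0, 0, 100, 0, 0, 45, 0, 0, 0, 100, 0, 0, 70, 0, 0, 0, 100, 0, 0, 90, 0, 0, 0, 100, 0, 0, 98, 0, 0, 0, 100]
}}

```text
time_s: 1.98
ee_pos: [0.5928, -0.0138, 0.2201]
tcp_rot: [-1.516, -2.748, 0.002]
ft_force: [0.8, -1.0, -0.6]
finger_gap: 0.0853
gripper_force: 0.0
```

Run:
```python
from h import *
plan([.596,-.018,.222],32.2)
s=snapshot('scene'); cv2.imwrite('pics/s2.png',cv2.resize(s['color'][120:280,300:500,::-1],None,fx=4,fy=3.75))
```

```text
t 1.975 pos [ 0.5928 -0.0138  0.2201] F [ 0.81 -1.01 -0.61] gap 0.0853
shift [-5.3  0.5 -2. ] turn [-0.16 -0.11  0.01]
```

View pics/s2.png

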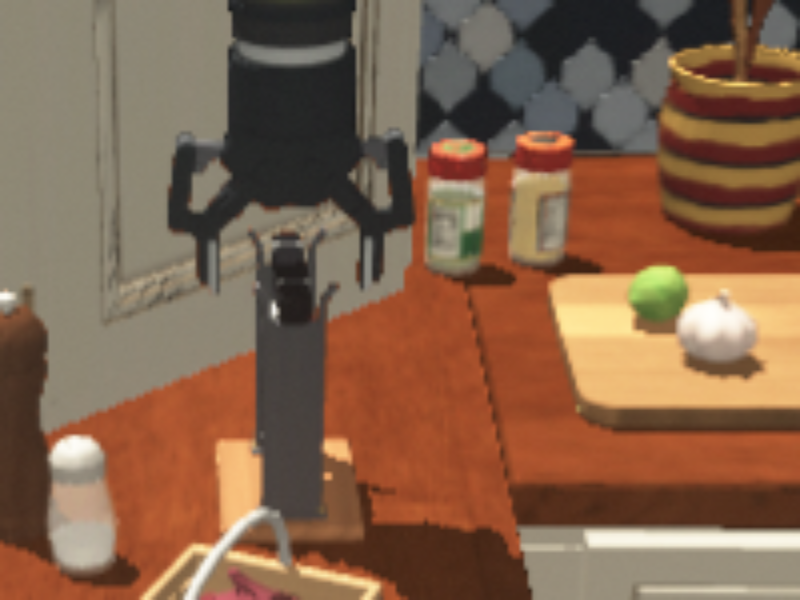

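The fingers straddle the bar symmetrically: pads at (208,262) and (370,262), bar at (290,275). The tool sits 5 mm off along the bar, so I'll correct that and close.

Call:
{"name": "jog_arm", "arguments": {
  "motion": [-5, 0, -2, 0, 0, 0, 100, -5, 0, -2, 0, 0, 0, 50, -5, 0, -2, 0, 0, 0, 25, -5, 0, -2, 0, 0, 0, 10, -5, 0, -2, 0, 0, 0, 0]
}}

```text
time_s: 2.65
ee_pos: [0.5965, -0.0181, 0.2243]
tcp_rot: [1.518, 2.75, -0.0]
ft_force: [-0.6, -0.1, -0.2]
finger_gap: 0.019
gripper_force: 59.0
```

Call:
{"name": "jog_arm", "arguments": {
  "motion": [0, 0, 0, 0, 0, 0, 0, 0, 0, 0, 0, 0, 0, 0, 0, 0, 0, 0, 0, 0, 0]
}}

```text
time_s: 3.02
ee_pos: [0.5965, -0.0181, 0.2243]
tcp_rot: [1.518, 2.75, -0.0]
ft_force: [-1.9, -1.0, 5.8]
finger_gap: 0.019
gripper_force: 59.7
```

Call:
{"name": "jog_arm", "arguments": {
  "motion": [0, 0, -4, 0, 0, 0, 0, 0, 0, -12, 0, 0, 0, 0, 0, 0, -25, 0, 0, 0, 0, 0, 0, -45, 0, 0, 0, 0, 0, 0, -70, 0, 0, 0, 0]
}}

```text
time_s: 3.65
ee_pos: [0.5963, -0.018, 0.2947]
tcp_rot: [-1.518, -2.75, 0.0]
ft_force: [0.1, -0.1, -1.5]
finger_gap: 0.0194
gripper_force: 58.7
```

Call:
{"name": "jog_arm", "arguments": {
  "motion": [0, 0, -25, 0, 0, 0, 0, 0, 0, -50, 0, 0, 0, 0, 0, 0, -75, 0, 0, 0, 0, 0, 0, -95, 0, 0, 0, 0, 0, 0, -105, 0, 0, 0, 0]
}}

```text
time_s: 4.28
ee_pos: [0.5968, -0.018, 0.4008]
tcp_rot: [1.517, 2.749, 0.002]
ft_force: [0.2, 0.5, -2.9]
finger_gap: 0.0186
gripper_force: 58.9
```

Run:
```python
from h import *
plan([.46,.05,.40],7)
s=snapshot('scene'); t=snapshot('top')
a=cv2.resize(s['color'][60:260,300:460,::-1],(480,600)); b=cv2.resize(t['color'][190:290,380:430+30,::-1],(320,400)); b=cv2.copyMakeBorder(b,0,200,0,0,0)
cv2.imwrite('pics/s3.png',np.hstack([a,b]))
```

```text
t 4.275 pos [ 0.5968 -0.018   0.4008] F [ 0.2   0.49 -2.91] gap 0.0186
shift [130.5 -79.5   0.4] turn [ 0.14  0.05 25.22]
```

View pics/s3.png

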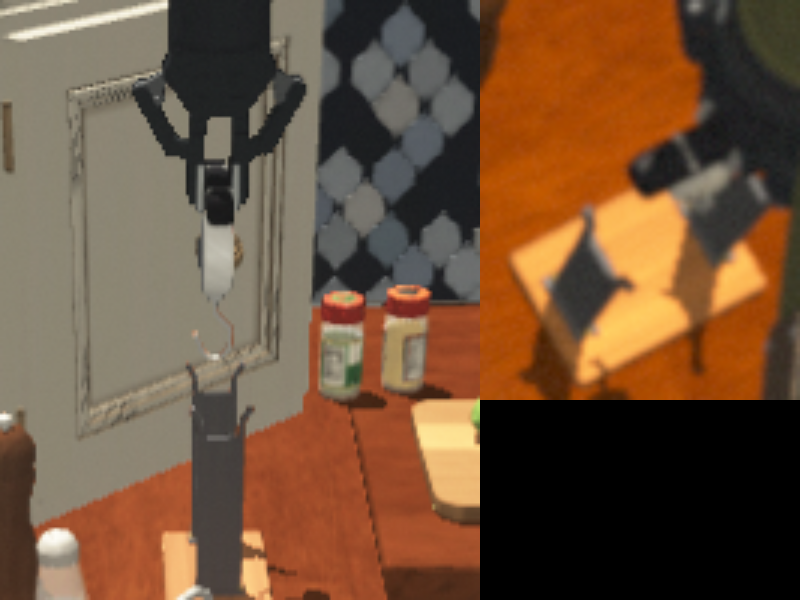

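The hook shows under the case, with its shank at (232,335) and tip at (195,333). Image left is world +x, so the hook opens to world +x and the scale yaw is 32°. I'll therefore approach the basket wire from its low-x side.

```bash
python3 -c "
from h import *
plan([.4457,.2290,.345],7)"
```

```text
t 4.375 pos [ 0.5969 -0.018   0.4003] F [ 0.56  0.1  -2.37] gap 0.0189
shift [289.6   3.7  54.9] turn [ 0.13  0.05 25.22]
```

Call:
{"name": "jog_arm", "arguments": {
  "motion": [15, 0, 0, 0, 0, 2, 0, 45, 0, 0, 0, 0, 6, 0, 85, 1, 0, 0, 0, 10, 0, 125, 2, 0, 0, 0, 14, 0, 165, 2, 0, 0, 0, 18, 0]
}}

```text
time_s: 5.0
ee_pos: [0.5091, 0.1235, 0.3978]
tcp_rot: [-1.932, -2.476, 0.002]
ft_force: [0.2, -0.7, -2.5]
finger_gap: 0.0189
gripper_force: 58.8
```

```bash
python3 -c "
from h import *
plan([.4457,.2290,.345],7)"
```

```text
t 5.0 pos [0.5091 0.1235 0.3978] F [ 0.15 -0.7  -2.46] gap 0.0189
shift [117.7 -35.7  52.9] turn [-0.1  -0.    7.07]
```

Call:
{"name": "jog_arm", "arguments": {
  "motion": [40, -12, 5, 0, 0, 2, 0, 75, -23, 18, 0, 0, 4, 0, 103, -31, 38, 0, 0, 6, 0, 116, -35, 50, 0, 0, 7, 0, 118, -36, 53, 0, 0, 7, 0]
}}

```text
time_s: 5.62
ee_pos: [0.445, 0.2284, 0.3443]
tcp_rot: [-2.074, -2.358, 0.005]
ft_force: [-0.8, -0.8, -1.8]
finger_gap: 0.0187
gripper_force: 58.9
```

Call:
{"name": "jog_arm", "arguments": {
  "motion": [0, 0, 0, 0, 0, 0, 0, 0, 0, 0, 0, 0, 0, 0]
}}

```text
time_s: 5.88
ee_pos: [0.4469, 0.2277, 0.3463]
tcp_rot: [2.078, 2.356, 0.001]
ft_force: [0.1, -0.5, -2.3]
finger_gap: 0.0189
gripper_force: 58.9
```

Run:
```python
from h import *
plan([.4457,.2290,.2853],7)
s=snapshot('scene'); P=cloud(s)
cv2.imwrite('pics/s4.png',cv2.resize(s['color'][170:320,310:450,::-1],(560,600)))
X,Y,Z=P[...,0],P[...,1],P[...,2]
m=(abs(X-.49)<.02)&(abs(Y-.235)<.03)&(Z>.115)&(Z<.135); print('wire',np.median(P[m],0),m.sum())
m=(abs(X-.4457)<.05)&(abs(Y-.229)<.07)&(Z>.14)
for z in np.arange(.14,.34,.01):
    k=m&(abs(Z-z)<.005)
    if k.sum(): print(round(z,3),k.sum(),P[k].min(0).round(4),P[k].max(0).round(4))
```

```text
t 5.875 pos [0.4469 0.2277 0.3463] F [ 0.13 -0.48 -2.32] gap 0.0189
shift [ 1.4 -1.1 61. ] turn [ 0.05 -0.    0.17]
wire [0.48958611 0.2383079  0.12616449] 59
0.15 23 [0.4389 0.2253 0.1478] [0.4579 0.2328 0.1543]
0.16 25 [0.4339 0.225  0.1551] [0.4644 0.234  0.1648]
0.17 23 [0.4334 0.224  0.1655] [0.4656 0.2342 0.175 ]
0.18 15 [0.4351 0.2238 0.1766] [0.4465 0.2322 0.1848]
0.19 14 [0.4442 0.2271 0.185 ] [0.4497 0.2322 0.1945]
0.2 15 [0.4429 0.2241 0.1952] [0.4523 0.2347 0.2043]
0.21 23 [0.434  0.2162 0.207 ] [0.4568 0.2504 0.2147]
0.22 72 [0.4333 0.2014 0.2151] [0.4568 0.258  0.225 ]
0.23 84 [0.4319 0.2019 0.2257] [0.4557 0.2613 0.235 ]
0.24 107 [0.4327 0.198  0.235 ] [0.4561 0.2634 0.2449]
0.25 102 [0.4327 0.2036 0.2451] [0.4593 0.2593 0.2547]
0.26 109 [0.4335 0.2057 0.2551] [0.4567 0.2559 0.265 ]
0.27 38 [0.4343 0.223  0.2651] [0.4474 0.2476 0.2741]
0.28 79 [0.4253 0.1762 0.2758] [0.4696 0.2865 0.285 ]
0.29 152 [0.4245 0.1772 0.2852] [0.4733 0.2861 0.295 ]
0.3 270 [0.4252 0.1978 0.295 ] [0.4728 0.287  0.3049]
0.31 94 [0.4241 0.2181 0.305 ] [0.4727 0.2443 0.315 ]
0.32 144 [0.4069 0.2163 0.3152] [0.4884 0.2459 0.325 ]
0.33 219 [0.4014 0.2142 0.3251] [0.4931 0.2498 0.3349]
```

View pics/s4.png

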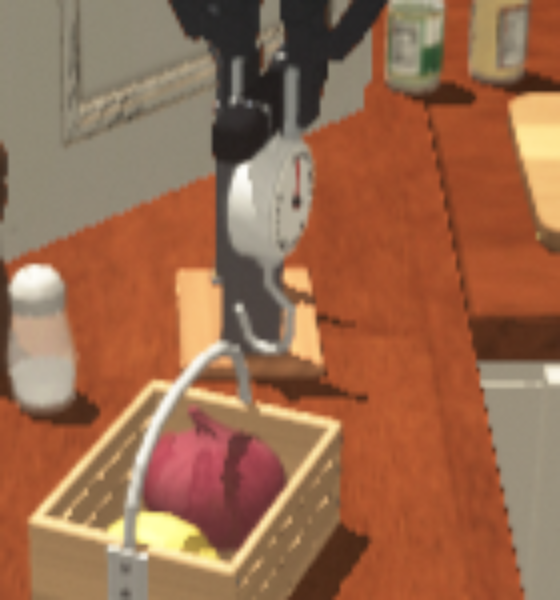

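The dial faces the robot side, with its needle at 12 o'clock, and the hook at (265,330) opens toward the wire top at (230,350). Depth puts the hook bottom at 0.148 and the tip at x 0.4656, both where expected. Next I'll descend beside the wire.

Call:
{"name": "jog_arm", "arguments": {
  "motion": [0, 0, 15, 0, 0, 0, 0, 0, -1, 32, 0, 0, 0, 0, 0, -1, 48, 0, 0, 0, 0, 1, -1, 58, 0, 0, 0, 0, 1, -1, 61, 0, 0, 0, 0]
}}

```text
time_s: 6.55
ee_pos: [0.4453, 0.2288, 0.2846]
tcp_rot: [-2.078, -2.356, 0.001]
ft_force: [-0.1, 0.7, -2.0]
finger_gap: 0.0188
gripper_force: 58.9
```

Call:
{"name": "jog_arm", "arguments": {
  "motion": [0, 0, 0, 0, 0, 0, 0, 0, 0, 0, 0, 0, 0, 0]
}}

```text
time_s: 6.8
ee_pos: [0.4456, 0.2292, 0.2855]
tcp_rot: [2.077, 2.356, 0.002]
ft_force: [-0.4, -0.4, -2.8]
finger_gap: 0.0193
gripper_force: 58.9
```

Run:
```python
from h import *
plan([.4833,.2340,.2853],7)
```

```text
t 6.8 pos [0.4456 0.2292 0.2855] F [-0.39 -0.42 -2.84] gap 0.0193
shift [ 0.  38.   0.3] turn [ 0.07 -0.02  0.21]
```

Call:
{"name": "jog_arm", "arguments": {
  "motion": [0, 8, 0, 0, 0, 0, 0, 0, 17, 0, 0, 0, 0, 0, 0, 26, 0, 0, 0, 0, 0, 0, 33, 0, 0, 0, 0, 0, 0, 37, 0, 0, 0, 0, 0]
}}

```text
time_s: 7.42
ee_pos: [0.4825, 0.2337, 0.2847]
tcp_rot: [-2.077, -2.357, 0.0]
ft_force: [-1.1, -0.5, -2.0]
finger_gap: 0.0191
gripper_force: 58.9
```

Call:
{"name": "jog_arm", "arguments": {
  "motion": [0, 0, 0, 0, 0, 0, 0, 0, 0, 0, 0, 0, 0, 0]
}}

```text
time_s: 7.68
ee_pos: [0.4816, 0.2336, 0.2848]
tcp_rot: [-2.077, -2.357, 0.001]
ft_force: [0.5, -0.2, -2.5]
finger_gap: 0.0188
gripper_force: 58.9
```

Run:
```python
from h import *
plan([.4833,.2340,.2853],7)
s=snapshot('scene'); P=cloud(s)
cv2.imwrite('pics/s5.png',cv2.resize(s['color'][210:300,330:410,::-1],(533,600)))
```

```text
t 7.675 pos [0.4816 0.2336 0.2848] F [ 0.45 -0.21 -2.5 ] gap 0.0188
shift [ 0.2  1.7 -0.5] turn [-0.03  0.01  0.22]
```

View pics/s5.png

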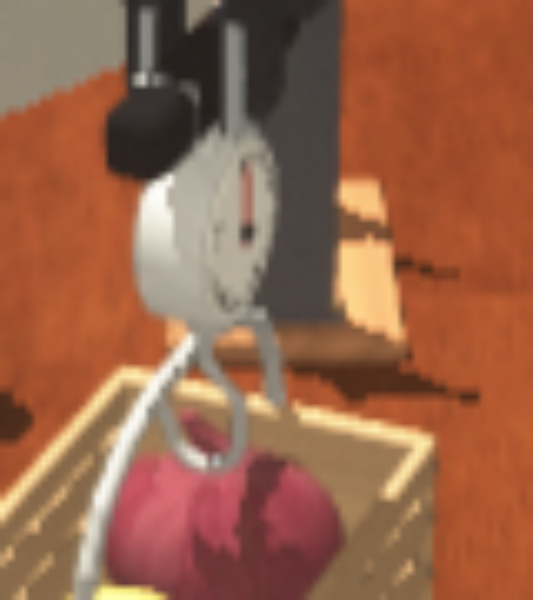

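The hook's bend at (205,460) is under the wire, with the tip hidden behind the arch at (180,370) and the shank still in front, so it is entering as planned. I'll go 2 mm further, then rise while centring.

Call:
{"name": "jog_arm", "arguments": {
  "motion": [0, 2, 0, 0, 0, 0, 0, 0, 2.5, -4, 0, 0, 0, 0, 0, 4, -8, 0, 0, 0, 0, 0, 7, -12, 0, 0, 0, 0, 0, 8.7, -16, 0, 0, 0, 0]
}}

```text
time_s: 8.35
ee_pos: [0.4909, 0.2349, 0.3013]
tcp_rot: [2.077, 2.357, 0.001]
ft_force: [-0.2, -0.0, -2.6]
finger_gap: 0.0191
gripper_force: 58.9
```

Call:
{"name": "jog_arm", "arguments": {
  "motion": [0, 0, -2, 0, 0, 0, 0, 0, 0, -5, 0, 0, 0, 0, 0, 0, -8, 0, 0, 0, 0, 0, 0, -10, 0, 0, 0, 0, 0, 0, -10, 0, 0, 0, 0]
}}

```text
time_s: 8.98
ee_pos: [0.4906, 0.2348, 0.311]
tcp_rot: [2.077, 2.357, 0.001]
ft_force: [-0.4, -0.8, -3.2]
finger_gap: 0.0193
gripper_force: 59.0
```

Run:
```python
from h import *
plan([.4902,.2345,.3153],7)
```

```text
t 8.975 pos [0.4906 0.2348 0.311 ] F [-0.36 -0.78 -3.18] gap 0.0193
shift [-0.3 -0.4 -4.3] turn [ 0.02 -0.01  0.22]
```

Call:
{"name": "jog_arm", "arguments": {
  "motion": [0, 0, -3, 0, 0, 0, 0, 0, 0, -6, 0, 0, 0, 0, 0, 0, -9, 0, 0, 0, 0, 0, 0, -12, 0, 0, 0, 0, 0, 0, -15, 0, 0, 0, 0]
}}

```text
time_s: 9.6
ee_pos: [0.4904, 0.2347, 0.3259]
tcp_rot: [-2.077, -2.357, 0.001]
ft_force: [-0.2, -0.1, -4.2]
finger_gap: 0.0193
gripper_force: 58.9
```

Call:
{"name": "jog_arm", "arguments": {
  "motion": [0, 0, -3, 0, 0, 0, 0, 0, 0, -6, 0, 0, 0, 0, 0, 0, -9, 0, 0, 0, 0, 0, 0, -12, 0, 0, 0, 0, 0, 0, -15, 0, 0, 0, 0]
}}

```text
time_s: 10.22
ee_pos: [0.4904, 0.2347, 0.3409]
tcp_rot: [-2.077, -2.357, 0.001]
ft_force: [0.2, 0.2, -5.2]
finger_gap: 0.0192
gripper_force: 58.7
```

Call:
{"name": "jog_arm", "arguments": {
  "motion": [0, 0, 0, 0, 0, 0, 0, 0, 0, 0, 0, 0, 0, 0]
}}

```text
time_s: 10.48
ee_pos: [0.4905, 0.2348, 0.3407]
tcp_rot: [-2.077, -2.357, 0.0]
ft_force: [0.3, -0.8, -5.4]
finger_gap: 0.019
gripper_force: 58.7
```

```bash
cat >> h.py <<'E'
def look(save=None):
    st=get_state(); print('t',st['time_s'],'tcp',st['ee_pos'].round(4),'F',st['ft_force'].round(2))
    for n in('top','scene'):
        s=snapshot(n); P=cloud(s); X,Y,Z=P[...,0],P[...,1],P[...,2]; hsv=cv2.cvtColor(s['color'],cv2.COLOR_RGB2HSV)
        m=(np.hypot(X-.49,Y-.2345)<.13)&(Z>.045)&(Z<.11)&(hsv[...,0]<25)&(hsv[...,0]>10)&(hsv[...,1]>40)&(hsv[...,1]<190)
        p=P[m]; r=cv2.minAreaRect(p[:,:2].astype(np.float32)) 
        ux=(p[:,:2]-[.49,.2345])@np.array([[.9925,-.122],[.122,.9925]])
        e=[np.percentile(p[k,2],97).round(4) if k.sum()>5 else None for k in (ux[:,0]>.05,ux[:,0]<-.05,ux[:,1]>.07,ux[:,1]<-.07)]
        print(n,len(p),np.round(r[0],4),np.round(r[1],3),round(r[2],1),'ztop +x,-x,+y,-y',e)
        if save and n=='scene': cv2.imwrite(save,cv2.resize(s['color'][190:340,310:450,::-1],(560,600)))
E
python3 -c "
from h import *
look()"
```

```text
t 10.475 tcp [0.4905 0.2348 0.3407] F [ 0.29 -0.85 -5.37]
top 250 [0.4818 0.2986] [0.117 0.031] 10.7 ztop +x,-x,+y,-y [np.float64(0.0718), np.float64(0.0746), np.float64(0.0851), None]
scene 1356 [0.4907 0.2363] [0.119 0.163] 7.1 ztop +x,-x,+y,-y [np.float64(0.0683), np.float64(0.0675), np.float64(0.0701), np.float64(0.0694)]
```

Call:
{"name": "jog_arm", "arguments": {
  "motion": [0, 0, -2, 0, 0, 0, 0, 0, 0, -4, 0, 0, 0, 0, 0, 0, -6, 0, 0, 0, 0, 0, 0, -8, 0, 0, 0, 0, 0, 0, -10, 0, 0, 0, 0]
}}

```text
time_s: 11.2
ee_pos: [0.4904, 0.2348, 0.3509]
tcp_rot: [-2.077, -2.357, 0.0]
ft_force: [-1.6, 0.0, -6.3]
finger_gap: 0.0191
gripper_force: 58.7
```

```bash
python3 -c "
from h import *
look()"
```

```text
t 11.2 tcp [0.4904 0.2348 0.3509] F [-1.64  0.01 -6.28]
top 247 [0.4819 0.2976] [0.116 0.032] 9.8 ztop +x,-x,+y,-y [np.float64(0.0708), np.float64(0.0718), np.float64(0.0893), None]
scene 1367 [0.4911 0.2357] [0.119 0.166] 7.1 ztop +x,-x,+y,-y [np.float64(0.0678), np.float64(0.0677), np.float64(0.0696), np.float64(0.0701)]
```

Call:
{"name": "jog_arm", "arguments": {
  "motion": [0, 0, -2, 0, 0, 0, 0, 0, 0, -4, 0, 0, 0, 0, 0, 0, -6, 0, 0, 0, 0, 0, 0, -8, 0, 0, 0, 0, 0, 0, -10, 0, 0, 0, 0]
}}

```text
time_s: 11.92
ee_pos: [0.4905, 0.2348, 0.3609]
tcp_rot: [2.077, 2.357, -0.0]
ft_force: [-0.4, 0.0, -7.2]
finger_gap: 0.019
gripper_force: 58.7
```

```bash
python3 -c "
from h import *
look()"
```

```text
t 11.925 tcp [0.4905 0.2348 0.3609] F [-0.4   0.02 -7.19]
top 245 [0.4792 0.3047] [0.118 0.031] 18.1 ztop +x,-x,+y,-y [np.float64(0.0713), np.float64(0.0749), np.float64(0.0891), None]
scene 1374 [0.4912 0.2368] [0.119 0.162] 6.8 ztop +x,-x,+y,-y [np.float64(0.0677), np.float64(0.0683), np.float64(0.0693), np.float64(0.0707)]
```

Call:
{"name": "jog_arm", "arguments": {
  "motion": [0, 0, -2, 0, 0, 0, 0, 0, 0, -4, 0, 0, 0, 0, 0, 0, -6, 0, 0, 0, 0, 0, 0, -8, 0, 0, 0, 0, 0, 0, -10, 0, 0, 0, 0]
}}

```text
time_s: 12.65
ee_pos: [0.4905, 0.2348, 0.371]
tcp_rot: [-2.077, -2.357, -0.0]
ft_force: [-1.3, 0.5, -9.2]
finger_gap: 0.0193
gripper_force: 58.8
```

```bash
python3 -c "
from h import *
look()"
```

```text
t 12.65 tcp [0.4905 0.2348 0.371 ] F [-1.31  0.52 -9.23]
top 270 [0.4816 0.3001] [0.118 0.036] 10.7 ztop +x,-x,+y,-y [np.float64(0.0795), np.float64(0.0799), np.float64(0.0979), None]
scene 1695 [0.4902 0.2396] [0.119 0.168] 7.0 ztop +x,-x,+y,-y [np.float64(0.0755), np.float64(0.0764), np.float64(0.078), np.float64(0.0696)]
```

Call:
{"name": "jog_arm", "arguments": {
  "motion": [0, 0, -1, 0, 0, 0, 0, 0, 0, -2, 0, 0, 0, 0, 0, 0, -3, 0, 0, 0, 0, 0, 0, -4, 0, 0, 0, 0, 0, 0, -5, 0, 0, 0, 0]
}}

```text
time_s: 13.38
ee_pos: [0.4905, 0.2348, 0.3759]
tcp_rot: [-2.077, -2.357, -0.0]
ft_force: [-0.5, -0.1, -8.3]
finger_gap: 0.0189
gripper_force: 58.8
```

```bash
python3 -c "
from h import *
look()"
```

```text
t 13.375 tcp [0.4905 0.2348 0.3759] F [-0.5  -0.05 -8.34]
top 257 [0.4781 0.3086] [0.119 0.034] 20.9 ztop +x,-x,+y,-y [np.float64(0.0862), np.float64(0.084), np.float64(0.0979), None]
scene 1866 [0.4902 0.2396] [0.119 0.165] 5.4 ztop +x,-x,+y,-y [np.float64(0.0783), np.float64(0.0791), np.float64(0.0814), np.float64(0.0867)]
```

Call:
{"name": "jog_arm", "arguments": {
  "motion": [0, 0, 0, 0, 0, 0, 0, 0, 0, 0, 0, 0, 0, 0, 0, 0, 0, 0, 0, 0, 0, 0, 0, 0, 0, 0, 0, 0]
}}

```text
time_s: 13.98
ee_pos: [0.4905, 0.2348, 0.3758]
tcp_rot: [-2.077, -2.357, 0.0]
ft_force: [-0.2, -0.4, -7.8]
finger_gap: 0.019
gripper_force: 58.8
```

```bash
python3 -c "
from h import *
look('pics/s6.png')"
```

```text
t 13.975 tcp [0.4905 0.2348 0.3758] F [-0.21 -0.38 -7.77]
top 243 [0.4786 0.309 ] [0.12  0.035] 20.9 ztop +x,-x,+y,-y [np.float64(0.0849), np.float64(0.0837), np.float64(0.1014), None]
scene 1860 [0.4903 0.238 ] [0.118 0.165] 5.5 ztop +x,-x,+y,-y [np.float64(0.0782), np.float64(0.0787), np.float64(0.0814), np.float64(0.075)]
```

View pics/s6.png

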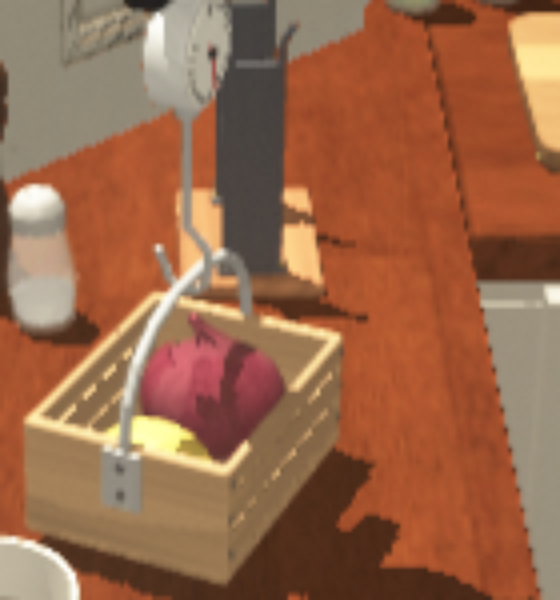

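The basket hangs free with a shadow under it; the hook's bend at (195,275) holds the middle of the wire and the needle points down. I'll measure clearance and tilt against the first picture.

```bash
cat >> h.py <<'E'
def rim(s):
    P=cloud(s); Z=P[...,2]; hsv=cv2.cvtColor(s['color'],cv2.COLOR_RGB2HSV)
    q=(P[...,:2]-[.4903,.2355])@np.array([[.9925,-.122],[.122,.9925]])
    out=[]
    for a,b in ((0,1),(0,-1)):
        for lo in (-.06,-.03,0,.03):
            k=(abs(q[...,0]*b-.055)<.008)&(q[...,1]>lo)&(q[...,1]<lo+.03)&(Z>.03)&(Z<.11)
            out.append(np.percentile(Z[k],92)*1e3 if k.sum()>5 else np.nan)
    return np.array(out).round(1)
E
python3 - <<'E'
from h import *
import pickle
a=rim(pickle.load(open('scene.pkl','rb'))); b=rim(snapshot('scene')); print(a,b,(b-a).round(1))
E
```

```text
[66.8 66.4 65.8 67.1 67.4 66.8 66.7 65.9] [73.7 74.4 76.2 78.4 74.  74.9 76.7 77.4] [ 6.9  8.  10.4 11.3  6.6  8.1 10.  11.5]
```

The centre has risen 9 mm and the tilt is about 3° toward the onion side, which is clear all round. I'll add 1 mm and hold still.

Call:
{"name": "jog_arm", "arguments": {
  "motion": [0, 0, -1, 0, 0, 0, 0, 0, 0, -1, 0, 0, 0, 0, 0, 0, -1, 0, 0, 0, 0, 0, 0, -1, 0, 0, 0, 0, 0, 0, -1, 0, 0, 0, 0]
}}

```text
time_s: 14.75
ee_pos: [0.4905, 0.2348, 0.3768]
tcp_rot: [-2.077, -2.357, 0.0]
ft_force: [0.8, 0.2, -8.2]
finger_gap: 0.0191
gripper_force: 58.8
```

Call:
{"name": "jog_arm", "arguments": {
  "motion": [0, 0, 0, 0, 0, 0, 0, 0, 0, 0, 0, 0, 0, 0, 0, 0, 0, 0, 0, 0, 0, 0, 0, 0, 0, 0, 0, 0, 0, 0, 0, 0, 0, 0, 0]
}}

```text
time_s: 15.38
ee_pos: [0.4905, 0.2348, 0.3769]
tcp_rot: [2.077, 2.357, 0.0]
ft_force: [-0.0, -0.6, -8.4]
finger_gap: 0.0191
gripper_force: 58.8
```

Call:
{"name": "jog_arm", "arguments": {
  "motion": [0, 0, 0, 0, 0, 0, 0, 0, 0, 0, 0, 0, 0, 0, 0, 0, 0, 0, 0, 0, 0, 0, 0, 0, 0, 0, 0, 0, 0, 0, 0, 0, 0, 0, 0]
}}

```text
time_s: 16.0
ee_pos: [0.4906, 0.2348, 0.3768]
tcp_rot: [-2.077, -2.357, 0.0]
ft_force: [0.7, -0.5, -8.0]
finger_gap: 0.019
gripper_force: 58.8
```

Run:
```python
from h import *
import pickle
a=rim(pickle.load(open('scene.pkl','rb')))
b=rim(snapshot('scene')); print((b-a).round(1)); look()
```

```text
[ 8.5  8.9 11.2 11.2  7.4  9.1 10.7 13. ]
t 16.05 tcp [0.4905 0.2348 0.3769] F [-0.47 -0.08 -7.53]
top 255 [0.4781 0.3086] [0.119 0.033] 20.4 ztop +x,-x,+y,-y [np.float64(0.0849), np.float64(0.086), np.float64(0.0945), None]
scene 1889 [0.4906 0.2393] [0.119 0.166] 6.3 ztop +x,-x,+y,-y [np.float64(0.0793), np.float64(0.0798), np.float64(0.0822), np.float64(0.0778)]
```

Call:
{"name": "jog_arm", "arguments": {
  "motion": [0, 0, 0, 0, 0, 0, 0, 0, 0, 0, 0, 0, 0, 0, 0, 0, 0, 0, 0, 0, 0, 0, 0, 0, 0, 0, 0, 0, 0, 0, 0, 0, 0, 0, 0]
}}

```text
time_s: 16.77
ee_pos: [0.4905, 0.2348, 0.3768]
tcp_rot: [2.077, 2.357, -0.0]
ft_force: [0.2, 1.6, -8.4]
finger_gap: 0.0187
gripper_force: 58.8
```

Call:
{"name": "jog_arm", "arguments": {
  "motion": [0, 0, 0, 0, 0, 0, 0, 0, 0, 0, 0, 0, 0, 0, 0, 0, 0, 0, 0, 0, 0, 0, 0, 0, 0, 0, 0, 0, 0, 0, 0, 0, 0, 0, 0]
}}

```text
time_s: 17.4
ee_pos: [0.4905, 0.2348, 0.3769]
tcp_rot: [-2.077, -2.357, 0.0]
ft_force: [-1.2, -0.7, -8.8]
finger_gap: 0.019
gripper_force: 58.8
```

Call:
{"name": "jog_arm", "arguments": {
  "motion": [0, 0, 1.5, 0, 0, 0, 0, 0, 0, 3, 0, 0, 0, 0, 0, 0, 4.5, 0, 0, 0, 0, 0, 0, 6, 0, 0, 0, 0, 0, 0, 7.5, 0, 0, 0, 0]
}}

```text
time_s: 18.02
ee_pos: [0.4905, 0.2348, 0.3692]
tcp_rot: [-2.077, -2.357, 0.0]
ft_force: [-0.0, -0.5, -7.7]
finger_gap: 0.0188
gripper_force: 58.8
```

Call:
{"name": "jog_arm", "arguments": {
  "motion": [0, 0, 1.5, 0, 0, 0, 0, 0, 0, 3, 0, 0, 0, 0, 0, 0, 5, 0, 0, 0, 0, 0, 0, 7, 0, 0, 0, 0, 0, 0, 10, 0, 0, 0, 0]
}}

```text
time_s: 18.65
ee_pos: [0.4906, 0.235, 0.3594]
tcp_rot: [-2.077, -2.357, -0.001]
ft_force: [-0.3, -0.2, -7.5]
finger_gap: 0.0184
gripper_force: 58.9
```

Run:
```python
from h import *
import pickle
a=rim(pickle.load(open('scene.pkl','rb')))
b=rim(snapshot('scene')); print((b-a).round(1)); look()
```

```text
[ 0.3  1.2  2.9  2.8 -0.1  0.7  1.9  3.6]
t 18.7 tcp [0.4905 0.2349 0.3589] F [-0.72  0.1  -7.4 ]
top 270 [0.4828 0.3   ] [0.118 0.033] 11.2 ztop +x,-x,+y,-y [np.float64(0.0747), np.float64(0.0753), np.float64(0.0868), None]
scene 1528 [0.4903 0.2386] [0.119 0.165] 5.8 ztop +x,-x,+y,-y [np.float64(0.0704), np.float64(0.0707), np.float64(0.0731), np.float64(0.0712)]
```

Call:
{"name": "jog_arm", "arguments": {
  "motion": [0, 0, 1, 0, 0, 0, 0, 0, 0, 2.5, 0, 0, 0, 0, 0, 0, 4, 0, 0, 0, 0, 0, 0, 6, 0, 0, 0, 0, 0, 0, 8, 0, 0, 0, 0]
}}

```text
time_s: 19.42
ee_pos: [0.4906, 0.2349, 0.3513]
tcp_rot: [-2.077, -2.357, -0.001]
ft_force: [-0.9, 0.8, -5.2]
finger_gap: 0.0189
gripper_force: 59.0
```

Call:
{"name": "jog_arm", "arguments": {
  "motion": [0, 0, 3, 0, 0, 0, 0, 0, 0, 6, 0, 0, 0, 0, 0, 0, 9, 0, 0, 0, 0, 0, 0, 12, 0, 0, 0, 0, 0, 0, 15, 0, 0, 0, 0]
}}

```text
time_s: 20.05
ee_pos: [0.4906, 0.2347, 0.3363]
tcp_rot: [2.077, 2.356, -0.0]
ft_force: [0.2, 0.2, -4.5]
finger_gap: 0.0193
gripper_force: 59.2
```

Call:
{"name": "jog_arm", "arguments": {
  "motion": [0, 0, 4, 0, 0, 0, 0, 0, 0, 8, 0, 0, 0, 0, 0, 0, 12, 0, 0, 0, 0, 0, 0, 16, 0, 0, 0, 0, 0, 0, 20, 0, 0, 0, 0]
}}

```text
time_s: 20.68
ee_pos: [0.4907, 0.2347, 0.3163]
tcp_rot: [2.077, 2.356, 0.0]
ft_force: [-0.1, -0.1, -2.5]
finger_gap: 0.0188
gripper_force: 59.5
```

Run:
```python
from h import *
import pickle
a=rim(pickle.load(open('scene.pkl','rb')))
b=rim(snapshot('scene')); print((b-a).round(1)); look(); plan([.4902,.2345,.3013],7)
s=snapshot('scene');P=cloud(s);X,Y,Z=P[...,0],P[...,1],P[...,2]
m=(abs(X-.49)<.02)&(Y>.245)&(Y<.29)&(Z>.105)&(Z<.135); print('wire',np.median(P[m],0),m.sum(),np.polyfit(Y[m],X[m],1))
```

```text
[ 0.2 -0.4  1.   0.1 -0.8 -0.7 -0.4  0.2]
t 20.725 tcp [0.4906 0.2346 0.3158] F [-0.32  0.28 -3.29]
top 278 [0.481  0.3068] [0.121 0.036] 17.4 ztop +x,-x,+y,-y [np.float64(0.0714), np.float64(0.0728), np.float64(0.0927), None]
scene 1390 [0.4901 0.2394] [0.118 0.165] 6.2 ztop +x,-x,+y,-y [np.float64(0.0676), np.float64(0.0684), np.float64(0.069), np.float64(0.0695)]
t 20.825 pos [0.4906 0.2346 0.3163] F [-0.31  0.95 -2.8 ] gap 0.0188
shift [-0.1 -0.4 15. ] turn [0.01 0.03 0.21]
wire [0.48684022 0.27147069 0.12262605] 62 [-0.08865015  0.51056634]
```

Call:
{"name": "jog_arm", "arguments": {
  "motion": [0, 0, 8, 0, 0, 0, 0, 0, 0, 15, 0, 0, 0, 0, 0, -2, 19, 0, 0, 0, 0, 0, -5, 23, 0, 0, 0, 0, 0, -6.5, 27, 0, 0, 0, 0]
}}

```text
time_s: 21.5
ee_pos: [0.4838, 0.2339, 0.2891]
tcp_rot: [-2.077, -2.357, 0.0]
ft_force: [-0.2, -0.8, -2.7]
finger_gap: 0.019
gripper_force: 59.5
```

Call:
{"name": "jog_arm", "arguments": {
  "motion": [0, -0.5, 3, 0, 0, 0, 0, 0, -0.5, 4, 0, 0, 0, 0, 0, -0.5, 4, 0, 0, 0, 0]
}}

```text
time_s: 21.88
ee_pos: [0.4837, 0.2339, 0.2854]
tcp_rot: [2.077, 2.357, 0.0]
ft_force: [0.2, 0.4, -2.3]
finger_gap: 0.0186
gripper_force: 59.5
```

Run:
```python
from h import *
plan([.4833,.2340,.2853],7)
s=snapshot('scene')
cv2.imwrite('pics/s7.png',cv2.resize(s['color'][210:300,330:410,::-1],(533,600)))
```

```text
t 21.875 pos [0.4837 0.2339 0.2854] F [ 0.23  0.39 -2.27] gap 0.0186
shift [ 0.1 -0.4  0.1] turn [ 0.01 -0.    0.22]
```

View pics/s7.png

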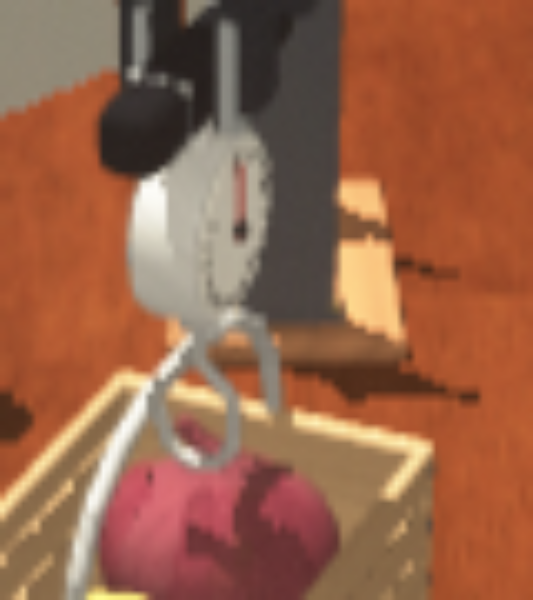

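The needle is back at 12 o'clock and the hook at (200,460) sits as it did on entry, so I'll back out.

Call:
{"name": "jog_arm", "arguments": {
  "motion": [0, -5, 0, 0, 0, 0, 0, 0, -12, 0, 0, 0, 0, 0, 0, -20, 0, 0, 0, 0, 0, 0, -30, 0, 0, 0, 0, 0, 0, -42, 0, 0, 0, 0, 0]
}}

```text
time_s: 22.55
ee_pos: [0.4411, 0.2285, 0.2854]
tcp_rot: [-2.077, -2.357, 0.0]
ft_force: [-0.4, -0.1, -1.8]
finger_gap: 0.019
gripper_force: 59.5
```

Call:
{"name": "jog_arm", "arguments": {
  "motion": [0, 0, -20, 0, 0, 0, 0, 0, 0, -50, 0, 0, 0, 0, 0, 0, -80, 0, 0, 0, 0, 0, 0, -105, 0, 0, 0, 0, 0, 0, -115, 0, 0, 0, 0]
}}

```text
time_s: 23.18
ee_pos: [0.4418, 0.2288, 0.4019]
tcp_rot: [2.076, 2.356, 0.004]
ft_force: [0.2, 0.5, -2.3]
finger_gap: 0.0189
gripper_force: 59.7
```

Run:
```python
from h import *
look(); plan([.5965,-.0181,.40],32.2)
```

```text
t 23.175 tcp [0.4418 0.2288 0.4019] F [ 0.18  0.49 -2.26]
top 77 [0.4447 0.3023] [0.041 0.016] 5.4 ztop +x,-x,+y,-y [None, np.float64(0.0711), np.float64(0.0726), None]
scene 1401 [0.4908 0.2395] [0.119 0.164] 6.5 ztop +x,-x,+y,-y [np.float64(0.0678), np.float64(0.0678), np.float64(0.0692), np.float64(0.069)]
t 23.275 pos [0.4419 0.2287 0.4011] F [ 0.59 -0.4  -1.93] gap 0.019
shift [-264.3  122.3    1.1] turn [ 1.000e-01 -1.000e-02 -2.498e+01]
```

Call:
{"name": "jog_arm", "arguments": {
  "motion": [-20, 9, 0, 0, 0, -2, 0, -55, 25, 0, 0, 0, -5.5, 0, -95, 44, 0, 0, 0, -9.5, 0, -130, 60, 0, 0, 0, -13, 0, -155, 72, 0, 0, 0, -15.5, 0]
}}

```text
time_s: 23.9
ee_pos: [0.533, 0.0824, 0.3986]
tcp_rot: [-1.739, -2.614, 0.003]
ft_force: [0.0, 0.0, -1.4]
finger_gap: 0.0191
gripper_force: 59.6
```

Run:
```python
from h import *
plan([.5965,-.0181,.40],32.2)
```

```text
t 23.9 pos [0.533  0.0824 0.3986] F [ 0.    0.02 -1.37] gap 0.0191
shift [-117.2   19.8   -1.5] turn [-0.16 -0.04 -9.46]
```

Call:
{"name": "jog_arm", "arguments": {
  "motion": [-30, 5, -1, 0, 0, -2.5, 0, -65, 11, -1, 0, 0, -5.5, 0, -95, 16, -1, 0, 0, -8, 0, -112, 19, -1, 0, 0, -9.2, 0, -117, 20, -1, 0, 0, -9.5, 0]
}}

```text
time_s: 24.52
ee_pos: [0.5964, -0.0171, 0.3995]
tcp_rot: [-1.518, -2.747, 0.002]
ft_force: [-0.1, -0.7, -2.7]
finger_gap: 0.0188
gripper_force: 59.5
```

Call:
{"name": "jog_arm", "arguments": {
  "motion": [0, 0, 0, 0, 0, 0, 0, 0, 0, 0, 0, 0, 0, 0, 0, 0, 0, 0, 0, 0, 0]
}}

```text
time_s: 24.9
ee_pos: [0.5961, -0.0156, 0.4015]
tcp_rot: [-1.517, -2.751, -0.0]
ft_force: [0.0, 0.2, -3.1]
finger_gap: 0.019
gripper_force: 59.5
```

Run:
```python
from h import *
plan([.5965,-.0181,.2243],32.2)
```

```text
t 24.9 pos [ 0.5961 -0.0156  0.4015] F [ 0.03  0.25 -3.05] gap 0.019
shift [ -2.3  -1.  177.2] turn [ 0.01 -0.01  0.07]
```

Call:
{"name": "jog_arm", "arguments": {
  "motion": [-2, -1, 20, 0, 0, 0, 0, -2, -1, 50, 0, 0, 0, 0, -2, -1, 85, 0, 0, 0, 0, -2, -1, 115, 0, 0, 0, 0, -2, -1, 130, 0, 0, 0, 0]
}}

```text
time_s: 25.52
ee_pos: [0.5957, -0.0181, 0.2698]
tcp_rot: [-1.516, -2.749, 0.002]
ft_force: [-0.6, 0.4, -1.9]
finger_gap: 0.0189
gripper_force: 59.5
```

Run:
```python
from h import *
plan([.5965,-.0181,.2243],32.2)
```

```text
t 25.525 pos [ 0.5957 -0.0181  0.2698] F [-0.6   0.35 -1.93] gap 0.0189
shift [-0.5  0.8 45.5] turn [-0.12 -0.08  0.05]
```

Call:
{"name": "jog_arm", "arguments": {
  "motion": [0, 0, 10, 0, 0, 0, 0, 0, 0, 22, 0, 0, 0, 0, 0, 0, 32, 0, 0, 0, 0, 0, 0, 39, 0, 0, 0, 0, 0, 0, 42, 0, 0, 0, 0]
}}

```text
time_s: 26.15
ee_pos: [0.5966, -0.0185, 0.229]
tcp_rot: [-1.518, -2.75, 0.0]
ft_force: [-0.5, 0.5, -1.8]
finger_gap: 0.0187
gripper_force: 59.5
```

Call:
{"name": "jog_arm", "arguments": {
  "motion": [0, 0, 1, 0, 0, 0, 0, 0, 0, 2, 0, 0, 0, 0, 0, 0, 2, 0, 0, 0, 0]
}}

```text
time_s: 26.52
ee_pos: [0.5968, -0.0185, 0.2276]
tcp_rot: [1.518, 2.75, 0.0]
ft_force: [0.4, 0.2, -2.9]
finger_gap: 0.0194
gripper_force: 59.5
```

Run:
```python
from h import *
plan([.5965,-.0181,.2243],32.2)
```

```text
t 26.525 pos [ 0.5968 -0.0185  0.2276] F [ 0.45  0.18 -2.92] gap 0.0194
shift [ 0.5 -0.   3.3] turn [0.02 0.01 0.02]
```

Not yet in contact, so 1 mm at a time.

Call:
{"name": "jog_arm", "arguments": {
  "motion": [0, 0, 0.7, 0, 0, 0, 0, 0, 0, 1.4, 0, 0, 0, 0, 0, 0, 2, 0, 0, 0, 0, 0, 0, 2.5, 0, 0, 0, 0, 0, 0, 2.5, 0, 0, 0, 0]
}}

```text
time_s: 27.15
ee_pos: [0.5967, -0.0185, 0.2248]
tcp_rot: [-1.518, -2.75, 0.0]
ft_force: [-0.5, 0.6, -2.2]
finger_gap: 0.0187
gripper_force: 59.5
```

Call:
{"name": "jog_arm", "arguments": {
  "motion": [0, 0, 0.4, 0, 0, 0, 0, 0, 0, 0.8, 0, 0, 0, 0, 0, 0, 0.8, 0, 0, 0, 0]
}}

```text
time_s: 27.52
ee_pos: [0.5967, -0.0185, 0.2243]
tcp_rot: [1.518, 2.75, 0.0]
ft_force: [-0.3, -0.9, -0.5]
finger_gap: 0.019
gripper_force: 59.9
```

Call:
{"name": "jog_arm", "arguments": {
  "motion": [0, 0, 0.4, 0, 0, 0, 0, 0, 0, 0.4, 0, 0, 0, 0, 0, 0, 0.4, 0, 0, 0, 30, 0, 0, 0.4, 0, 0, 0, 60, 0, 0, 0.4, 0, 0, 0, 100]
}}

```text
time_s: 28.15
ee_pos: [0.5968, -0.0185, 0.2235]
tcp_rot: [1.518, 2.751, -0.0]
ft_force: [-0.4, -0.8, 0.2]
finger_gap: 0.061
gripper_force: 0.0
```

Call:
{"name": "jog_arm", "arguments": {
  "motion": [0, 0, 0, 0, 0, 0, 100, 0, 0, 0, 0, 0, 0, 100, 0, 0, 0, 0, 0, 0, 100]
}}

```text
time_s: 28.52
ee_pos: [0.5967, -0.0185, 0.2236]
tcp_rot: [-1.518, -2.751, 0.0]
ft_force: [-0.2, -0.2, 0.2]
finger_gap: 0.0855
gripper_force: 0.0
```

Call:
{"name": "jog_arm", "arguments": {
  "motion": [0, 0, -8, 0, 0, 0, 100, 0, 0, -25, 0, 0, 0, 100, 0, 0, -55, 0, 0, 0, 100, 0, 0, -90, 0, 0, 0, 100, 0, 0, -120, 0, 0, 0, 100]
}}

```text
time_s: 29.15
ee_pos: [0.5968, -0.0185, 0.3457]
tcp_rot: [1.517, 2.749, 0.001]
ft_force: [0.2, -0.3, -0.9]
finger_gap: 0.0851
gripper_force: 0.0
```

Call:
{"name": "jog_arm", "arguments": {
  "motion": [50, 0, 0, 0, 0, 0, 100, 100, 0, 0, 0, 0, 0, 100, 150, -30, 0, 0, 0, 0, 100, 180, -60, 0, 0, 0, 0, 100, 180, -60, 0, 0, 0, 0, 100]
}}

```text
time_s: 29.78
ee_pos: [0.4471, 0.1023, 0.3446]
tcp_rot: [-1.514, -2.752, 0.0]
ft_force: [0.0, -0.9, 0.8]
finger_gap: 0.0854
gripper_force: 0.0
```

Run:
```python
from h import *
import pickle
look(); s=snapshot('scene'); t=snapshot('top')
P=cloud(s); q=P-[.596,-.018,0]
m=(np.hypot(q[...,0],q[...,1])<.1)&(P[...,2]>.16)&(P[...,2]<.2); print(m.sum(),cv2.minAreaRect(P[m][:,:2].astype(np.float32)),np.median(P[m][:,2]))
print(rim(s)-rim(pickle.load(open('scene.pkl','rb'))))
a=cv2.resize(s['color'][160:340,310:430,::-1],(400,600)); b=cv2.resize(t['color'][200:320,260:460,::-1],(400,240)); b=cv2.copyMakeBorder(b,0,360,0,0,0)
cv2.imwrite('pics/s8.png',np.hstack([a,b]))
```

```text
t 29.775 tcp [0.4471 0.1023 0.3446] F [ 0.01 -0.89  0.84]
top 910 [0.4907 0.2351] [0.117 0.163] 6.1 ztop +x,-x,+y,-y [np.float64(0.0726), np.float64(0.0724), np.float64(0.0927), np.float64(0.0904)]
scene 1404 [0.4906 0.2394] [0.119 0.164] 5.9 ztop +x,-x,+y,-y [np.float64(0.0678), np.float64(0.0679), np.float64(0.0696), np.float64(0.0684)]
290 ((0.5965969562530518, -0.01981847733259201), (0.05035050958395004, 0.11733661592006683), 31.539901733398438) 0.17564961133632734
[-0.4  0.  -0.3 -0.9 -1.  -0.4  0.2  1. ]
```

View pics/s8.png

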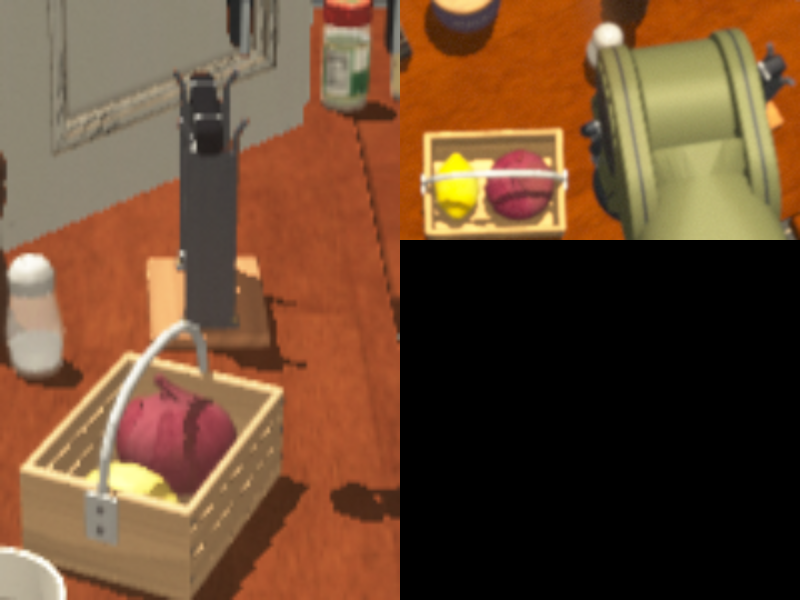

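The scale bar lies in both notches at (207,115). The basket stands within about 3 mm of where it was, with the onion and lemon still in it, and the robot is clear.

Call:
{"name": "jog_arm", "arguments": {
  "motion": [0, 0, 0, 0, 0, 0, 100, 0, 0, 0, 0, 0, 0, 100, 0, 0, 0, 0, 0, 0, 100]
}}

```text
time_s: 30.35
ee_pos: [0.4503, 0.1016, 0.3434]
tcp_rot: [-1.518, -2.75, 0.0]
ft_force: [-0.4, -0.1, 0.0]
finger_gap: 0.0855
gripper_force: 0.0
```

```bash
python3 -c "
from plant import *
print(finish_job())"
```

```text
the job is handed in; nothing more can be done
None
```

Job handed in at about 30 s: the basket hung still about 1 cm clear for over two seconds, tilted 2.5–3° toward the onion, then went back within about 3 mm of its start with the vegetables in it, and the scale is back in its stand; no verdict was returned.

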